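# Load a vial into the column-rinse cell and lock its bayonet lid

## Task

Stand the blue-capped vial in the well of the column-rinse cell, set the T-handled lid over it with its two studs down through the collar's slots, and turn the lid clockwise until the studs have cammed it gas-tight on the gasket: firmly hand-tight by feel (about half a newton metre), never forced. Leave the red-capped and the grey-capped vial standing.

Things in the scene. Friction and masses are not known exactly. Their poses are not given: they have to be found in the camera images.
- cell: Column-rinse cell, fixed to the bench: aluminium cylinder 100 mm across on a round foot 124 mm across; dark collar 103 mm across, its flat top 64 mm up; small white-faced gauge between -x and +y (to 90 mm from the axis, 55 mm high), brass fitting at +x. Origin on its axis at bench level, z up. Over 30 N between lid and cell at any time strains the collar; under 8 N on the studs the joint leaks.
- cell_mouth (a point): Middle of the collar's top. Bore 66 mm across. Two slots 12 mm wide run down through the collar at the cell's +y and -y, white dot behind each, open out to 43 mm from the axis. Axes as the cell's.
- cell_slot (a point): Middle of the +y slot (the other is across the bore) at the collar's top. Clockwise from each slot, seen from above, a ramp lies over the stud's path under the collar: its underside is 58 mm above the bench at the slot and falls steadily 8 mm in the next 87 degrees; dead stop 97 degrees from the slot. Anticlockwise a stud is blocked.
- cell_well (a point): Middle of the floor of the vial well, 22 mm above the bench. Well 26 mm across; coned mouth 34 mm across at 40 mm above the bench.
- cell_seat (a point): On the cell's axis 47 mm above the bench: top of a new gasket, the flat orange ring (40 to 62 mm across) on which the lid's underside sits. Worn ones lie up to 3.5 mm lower; it gives 1 mm per 32 N. So the studs meet the ramps 20 to 60 degrees from the slots, and the lid is tight 5 to 10 degrees later. Turning takes about 0.03 N m per newton of clamping (+-25 %); it stays put when let go.
- lid: Loose lid, about 0.3 kg, 84 mm high, standing on the bench. Origin: middle of its underside, z up. Plug 63 mm across, lower edge rounded, hollow (36 mm across, 50 mm deep: fits over the standing vial); flange 68 mm across at 23 to 28 mm up, hub 45 mm across up to 53 mm; red T-handle. Its underside is 62 mm above the bench if the studs stand on the collar, 43 to 47 mm once on the gasket.
- lid_grip (a point): On the lid's axis in the T-handle, 76 mm above the underside, axes as the lid's. The handle is a bar along y, in line with the studs: 14 mm thick, 90 mm long, from 64 to 84 mm above the underside. Fingertips no lower than 54 mm (hub). The lid sinks about 1 mm and levels itself as it tightens: a hard grip holds it up and strains it; fingers set 1 mm wider than the bar turn it like a loose spanner.
- lid_stud (a point): On the +y stud, 36 mm from the lid's axis and 6 mm above its underside. The two studs are round steel pins 8 mm thick at the lid's +y and -y, reaching 40.5 mm from the axis; white dots on the flange above them. Either stud fits either slot.
- vial_blue: Blue-capped glass vial, 22.4 mm across, 66 mm high, 18 g, standing in the steel tray (170x240 mm, floor 2 mm thick, rim 18 mm high). Origin: middle of its underside. In the well it stands 24 mm out of the collar: hold it by its top 22 mm.
- vial_red: Red-capped vial of the same size in the tray. Origin: middle of its underside.
- vial_grey: Grey-capped vial of the same size in the tray. Origin: middle of its underside.
There are look-alikes about, which are no part of the job. Leave any turquoise look-alike of the lid alone.

How it is judged (in metres and radians):
On the way, in this order (a step that is already met when the one before it is completed fails the run):
1. the blue-capped vial stands in the cell's well (z of vial_blue in the frame of cell below 0.025 m and horizontal distance between vial_blue and cell below 0.005 m and angle between vial_blue's own z axis and vertical below 0.12 rad), for 0.2 s.
2. the lid is down on the gasket, its studs through the slots (z of lid in the frame of cell below 0.0485 m and horizontal distance between lid and cell below 0.004 m and angle between lid's own z axis and vertical below 0.06 rad), for 0.1 s.
At the end, for the whole second after the job is handed in: Blue vial standing in the well (within 5 mm of the axis, underside under 25 mm up); lid level (0.05 rad), within 3 mm of the cell's axis, underside under 48 mm up, at rest, its studs bearing on the cell with over 8 N; red and grey vials upright (0.1 rad) (contact force between lid and cell above 8 N and z of lid in the frame of cell below 0.048 m and horizontal distance between lid and cell below 0.003 m and angle between lid's own z axis and vertical below 0.05 rad and z of vial_blue in the frame of cell below 0.025 m and horizontal distance between vial_blue and cell below 0.005 m and angle between each of vial_red, vial_grey's own z axis and vertical below 0.1 rad and linear speed of lid below 0.01 m/s); the robot touches nothing.
It fails at once if the lid is forced against the cell with more than 30 N (contact force between lid and cell above 30 N).
It fails at once if the red-capped vial is knocked over (angle between vial_red's own z axis and vertical above 0.5 rad).
It fails at once if the grey-capped vial is knocked over (angle between vial_grey's own z axis and vertical above 0.5 rad).
It also fails if it takes over 67 s, if anything falls off the work surface, if the arm or the gripper's body presses on something with over 40 N, if the wrist force passes 120 N, or if a joint passes its speed limit or range.

## Robot

A 6-joint arm with a two-finger parallel gripper is mounted at the origin on the work surface; the furniture and walls round the work are solid. World frame = base frame: x ahead of the robot, y to its left, z up, the work surface at z = 0. Lengths are in m, angles in degrees, forces in N, time in s.
With the tool pointing down it reaches from about 0.25 to 0.725 m from the base axis. Payload 9.7 kg.
Tool frame: the origin (TCP) lies midway between the tips of the shut fingers; the grasp point (between the pads) lies 19 mm behind it; z points along the fingers, y is the line along which they close (so a half turn about z gives the same grasp; the last joint's range is limited). The gripper opens to 85 mm and grips with 20 to 120 N. Pads are 22 mm wide; open, the fingers measure 114 mm over their backs; the gripper's body (76 mm by 85 mm) begins 54 mm behind the grasp point. The pads swing forward as they close: fully open they stand 13 mm farther back than shut.
Start: joints at [-63.255, 4.979, 10.078, 95.1, 0, 90], TCP at [0.248, -0.491, 0.231] pointing down, gripper open.
Joint ranges: [-179.16, 179.16], [-48.56, 103.87], [-65.8, 70.77], [-126.05, 130.52], [-82.76, 87.17], [-180, 180]. Speed limits (degrees/s): [127.2, 127.2, 147.25, 180, 180, 180].

## Interface

Orientations are given as [roll, pitch, yaw] about the fixed x, y, z axes, in that order (R = Rz(yaw) Ry(pitch) Rx(roll)).
In Python, from workcell import * gives the robot as it stands.
- The arm moves only by the tool servo_tool, never from a script. Its argument "moves" is a list of rows, each a list of 4 numbers: the shift along the world's x, y, z in cm, then the turn about the world's z in rad. A call has 1 to 20 rows; each row is the pose to reach, as a shift and turn from the pose commanded when the call began; what a row does not reach only later rows make up. A row lasts 1/12 s, in which the tool goes at most 41.7 mm and 7.16 degrees, less where a joint would pass 70% of its speed; a pose out of reach is approached as far as the arm can. A call with a gripper value outside its range is refused whole. "claw" is the closure, from 0 (fully open) to 1 (shut), set as the call begins (left out, the last holds). The fingers move at their own pace and stop on an object; "force" is the grip in N (left out, the last holds). Time passes only in rows, so rows that repeat a pose let the fingers close. It gives the time, the measured TCP pose, the force, the opening and the grip force at its end, in the units of the state.
- get_obs(): the state, without advancing time (a new reading comes with each control period).
- camera(name): name is "scene" or "side" or "wrist"; returns the picture (420x560x3 uint8, red, green, blue); there is no depth.
- get_calibration(name): a dict with "fx", "fy", "cx", "cy" (pixels), "rvec" (rotation vector, rad) and "tvec" (3), from world to camera coordinates, as OpenCV has them; the wrist camera has in their place "tool_from_camera" (4x4, takes a point from camera to tool coordinates, whose origin is the TCP and whose axes are the flange's). Camera axes: x right, y down, z forward; pixel columns grow to the right and rows downward; lengths in m; the calibration is good to about 2 mm. The wrist camera is an equidistant fisheye: a pixel r from the principal point sees the ray r / f radians off the axis. A picture is of the moment at which its call begins: read the wrist's pose just before it. get_calibration takes no time and is no camera call.
- job_done(): hands the job in; it is judged then, once.
The state is a dict: "time": time; "q": joint angles; "qd": joint speeds; "joint_efforts": joint torques, N m; "ee_pos": TCP position; "tcp_rot": TCP orientation; "wrist_force": force on the tool from outside, world axes, zero at the start; "torque": the same for the moment, N m; "opening": finger opening in m; "grasp_force": force on a finger pad.
Only numpy, scipy, OpenCV 4.12 (cv2) and the standard library are available. Lean on these libraries where they do the work, as an engineer would, in place of code of your own. Each camera call takes 0.05 s, during which the arm holds its last target. There are 200 camera calls.

## Working session

There is one attempt and no reset: what is moved stays moved. The work goes in short steps, Python scripts to look and compute and a tool call to move; the robot and the scene stay as the last step left them, time stands still between calls to the robot, and variables do not carry over. Pictures are saved under pics/ and viewed, at most 11 in all, crops included, and the job is handed in when it is done.

Besides the shell and the picture viewer there is one more tool, called after "Call:" as name([rows], argument=value, ...), one row to a line, values as JSON. servo_tool: Moves the arm, as the interface text tells. Its arguments: {"type":"object","properties":{"moves":{"type":"array","items":{"type":"array","items":{"type":"number"}}},"claw":{"type":"number"},"force":{"type":"number"}},"required":["moves"]}

```bash
ls; mkdir -p pics
cat > h.py <<'E'
from workcell import *
import numpy as np, cv2
def grab(n,f):
    o=get_obs(); im=np.array(camera(n)); cv2.imwrite('pics/'+f+'.png',im[:,:,::-1]); return im,o
E
python3 - <<'E'
from h import *
for n in ('scene','side','wrist'):
    im,o=grab(n,n+'0'); print(n,get_calibration(n))
print(o)
a=cv2.imread('pics/scene0.png')
E
```

```text
pics
scene {'fx': 435.79375336886375, 'fy': 435.79375336886375, 'cx': 281.90147749882584, 'cy': 207.55013674352838, 'rvec': array([ 1.80636964, -0.91642983,  0.59474287]), 'tvec': array([-0.21797888,  0.28705916,  0.5286913 ])}
side {'fx': 477.4041215751218, 'fy': 477.4041215751218, 'cx': 281.237208430468, 'cy': 209.14838507849203, 'rvec': array([ 0.15366587, -2.71059595,  1.47671629]), 'tvec': array([0.51481436, 0.05581029, 1.21991686])}
wrist {'fx': 325.19226210127806, 'fy': 325.19226210127806, 'cx': 278.1296685747007, 'cy': 200.2450735325484, 'tool_from_camera': array([[ 2.63073407e-04, -9.60218350e-01, -2.79250158e-01,
         7.12414874e-02],
       [ 9.99999540e-01,  5.10302842e-04, -8.12636489e-04,
        -7.67080899e-04],
       [ 9.22810618e-04, -2.79249815e-01,  9.60218042e-01,
        -1.43900679e-01],
       [ 0.00000000e+00,  0.00000000e+00,  0.00000000e+00,
         1.00000000e+00]])}
{'time': 0.1, 'q': array([-6.32553768e+01,  5.00800633e+00,  1.00378117e+01,  9.51008807e+01,
        1.43323256e-03,  8.99997318e+01]), 'qd': array([-0.01423299, -0.07825464,  0.11759112,  0.01711788, -0.04426419,
        0.01843801]), 'joint_efforts': array([-2.25308504e-03, -5.21560693e+01,  4.65653586e+01,  1.61643990e-02,
       -1.59581140e-05,  2.46660625e-05]), 'ee_pos': array([ 0.24741418, -0.49095952,  0.23064284]), 'tcp_rot': array([-1.79928925e+02, -1.43356419e-03,  2.67448897e+01]), 'wrist_force': array([ 0.84263723,  0.38964527, -0.15673703]), 'torque': array([ 0.01363851, -0.02506871,  0.04136832]), 'grasp_force': 0.0, 'opening': 0.08520448818370933}
```

View pics/scene0.png

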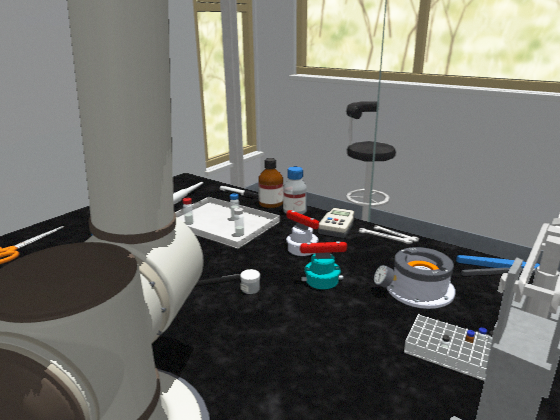

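View pics/side0.png

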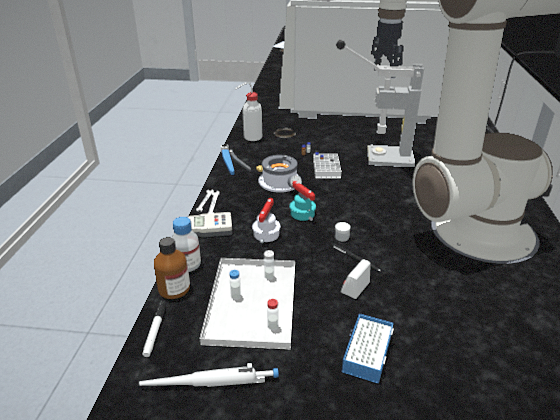

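View pics/wrist0.png

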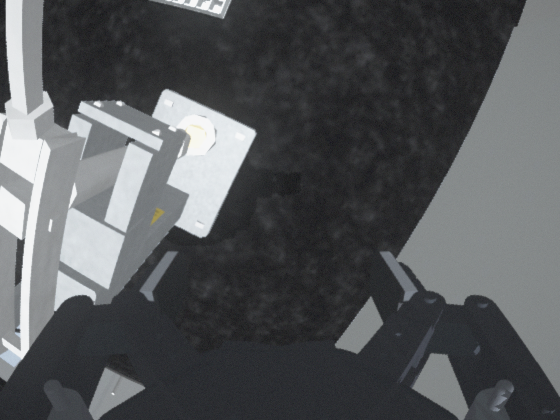

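The scene view shows the cell at (423,262), the white lid with red handle at (300,220), the turquoise look-alike at (323,260) and the blue vial at (234,200). In the side view these are at (281,170), (266,215), (303,205) and (235,280). The wrist view shows only a balance or press, which I'll avoid.

```bash
cat >> h.py <<'E'
from scipy.spatial.transform import Rotation as R
def ray(n,uv,o=None):
    c=get_calibration(n); u,v=uv; x=(u-c['cx'])/c['fx']; y=(v-c['cy'])/c['fy']
    if n=='wrist':
        r=np.hypot(x,y); s=np.sin(r)/max(r,1e-9); d=np.array([x*s,y*s,np.cos(r)])
        T=np.asarray(c['tool_from_camera']); Rt=R.from_euler('xyz',o['tcp_rot'],degrees=True).as_matrix()
        return o['ee_pos']+Rt@T[:3,3], Rt@T[:3,:3]@d
    M=cv2.Rodrigues(c['rvec'])[0]; d=M.T@np.array([x,y,1]); return -M.T@c['tvec'], d/np.linalg.norm(d)
def tri(a,b):
    (p,d),(q,e)=a,b; A=np.stack([d,-e],1); s=np.linalg.lstsq(A,q-p,rcond=None)[0]
    m,n=p+s[0]*d,q+s[1]*e; return (m+n)/2,np.linalg.norm(m-n)
def plane(r,z): p,d=r; return p+d*(z-p[2])/d[2]
def proj(P,o):
    c=get_calibration('wrist'); T=np.asarray(c['tool_from_camera']); Rt=R.from_euler('xyz',o['tcp_rot'],degrees=True).as_matrix()
    v=T[:3,:3].T@(Rt.T@(np.asarray(P)-o['ee_pos'])-T[:3,3]); v/=np.linalg.norm(v); t=np.arccos(v[2]); h=np.hypot(v[0],v[1])
    return np.array([c['cx']+c['fx']*t*v[0]/h,c['cy']+c['fy']*t*v[1]/h])
def blobs(im,lo,hi,amin=15):
    h=cv2.cvtColor(im,cv2.COLOR_RGB2HSV); m=cv2.inRange(h,np.array(lo),np.array(hi))
    n,l,s,c=cv2.connectedComponentsWithStats(m); return m,l,[(i,s[i,4],c[i].round(1),s[i,:4]) for i in range(1,n) if s[i,4]>=amin]
E
python3 - <<'E'
from h import *
for n in('scene','side'):
    im=cv2.imread(f'pics/{n}0.png')[:,:,::-1].copy()
    for nm,lo,hi in(('blue',(100,120,60),(125,255,255)),('red',(0,160,80),(4,255,255)),('orange',(8,170,120),(20,255,255))):
        for b in blobs(im,lo,hi)[2]: print(n,nm,b[1:])
for nm,a,b in(('blue cap',(234,197),(235,274)),('handle',(302,219),(266,210)),('turq',(323,247),(303,191)),('collar',(423,257),(281,166)),('red',(187,201),(273,304)),('grey',(238,210),(269,257)),('bluebottle',(294,172),(182,225)),('amber',(270,163),(168,245))):
    print(nm,tri(ray('scene',a),ray('side',b)))
E
```

```text
scene blue (np.int32(176), array([294.8, 172.5]), array([288, 166,  15,  14], dtype=int32))
scene blue (np.int32(55), array([233.7, 195.9]), array([229, 193,  10,   7], dtype=int32))
scene blue (np.int32(499), array([484.6, 261.1]), array([456, 255,  58,  13], dtype=int32))
scene blue (np.int32(21), array([523. , 263.8]), array([521, 261,   5,   7], dtype=int32))
scene blue (np.int32(20), array([536.4, 265. ]), array([534, 263,   6,   5], dtype=int32))
scene blue (np.int32(47), array([482.6, 330.1]), array([479, 327,   9,   7], dtype=int32))
scene blue (np.int32(43), array([470.4, 332.8]), array([467, 330,   8,   7], dtype=int32))
scene red (np.int32(18), array([265.3, 186.6]), array([261, 185,  10,   4], dtype=int32))
scene red (np.int32(37), array([186.6, 200.1]), array([183, 198,   9,   6], dtype=int32))
scene red (np.int32(264), array([302.8, 219. ]), array([287, 210,  32,  19], dtype=int32))
scene red (np.int32(428), array([323.5, 246.9]), array([300, 242,  47,  11], dtype=int32))
scene orange (np.int32(56), array([274.6, 174.6]), array([267, 171,  14,   8], dtype=int32))
scene 
[... 1180 characters left out ...]
ue cap (array([0.57973948, 0.30773602, 0.061913  ]), np.float64(0.0008414836524236901))
handle (array([0.54711081, 0.07886745, 0.07416666]), np.float64(0.0010795173599343004))
turq (array([ 0.46470263, -0.02440708,  0.07350043]), np.float64(0.002494013018875767))
collar (array([ 0.54361535, -0.18683899,  0.06357192]), np.float64(0.01511973903234081))
red (array([0.49158142, 0.38461985, 0.06183207]), np.float64(0.0019795453371187943))
grey (array([0.51935234, 0.24244723, 0.06238727]), np.float64(0.00525214197453294))
bluebottle (array([0.71281525, 0.2157692 , 0.11004773]), np.float64(0.0002772201255944109))
amber (array([0.71738784, 0.29846335, 0.11774747]), np.float64(0.0010180052423663585))
```

Run:
```python
from h import *
for p in((370,163),(413,163),(412,148),(400,155),(327,175)): print(p,plane(ray('side',p),0).round(3))
o=get_obs()
for p in((165,92),(255,132),(203,235),(198,130)): print('w',p,plane(ray('wrist',p,o),0.01).round(3))
print(tri(ray('scene',(515,262)),ray('side',(405,66))))
for p in((380,45),(342,45)): print(p,[plane(ray('side',p),z).round(2) for z in(.2,.3)])
```

```text
(370, 163) [ 0.27  -0.348  0.   ]
(413, 163) [ 0.132 -0.364  0.   ]
(412, 148) [ 0.122 -0.477  0.   ]
(400, 155) [ 0.168 -0.417  0.   ]
(327, 175) [ 0.405 -0.251  0.   ]
w (165, 92) [ 0.273 -0.331  0.01 ]
w (255, 132) [ 0.275 -0.447  0.01 ]
w (203, 235) [ 0.134 -0.443  0.01 ]
w (198, 130) [ 0.249 -0.387  0.01 ]
(array([ 0.1952038 , -0.37080622,  0.29764224]), np.float64(0.019789877268644528))
(380, 45) [array([ 0.22, -1.05,  0.2 ]), array([ 0.25, -0.63,  0.3 ])]
(342, 45) [array([ 0.38, -1.03,  0.2 ]), array([ 0.38, -0.62,  0.3 ])]
```

Run:
```python
from h import *
o=get_obs()
for y in(-.3,-.35,-.4,-.45,-.5):
    out=[]
    for px in((340,45),(372,61)):
        p,d=ray('side',px); P=p+d*(y-p[1])/d[1]; out+=[P.round(3),proj(P,o).round()]
    print(out)
c=get_calibration('side'); print(cv2.projectPoints(o['ee_pos'][None],c['rvec'],c['tvec'],np.array([[c['fx'],0,c['cx']],[0,c['fy'],c['cy']],[0,0,1]]),None)[0])
```

```text
[array([ 0.392, -0.3  ,  0.378]), array([ -81., -268.]), array([ 0.301, -0.3  ,  0.337]), array([-148.,   -6.])]
[array([ 0.391, -0.35 ,  0.365]), array([  18., -307.]), array([ 0.297, -0.35 ,  0.324]), array([-86.,  25.])]
[array([ 0.391, -0.4  ,  0.353]), array([ 193., -325.]), array([ 0.293, -0.4  ,  0.31 ]), array([31., 82.])]
[array([ 0.39 , -0.45 ,  0.341]), array([ 432., -241.]), array([ 0.29 , -0.45 ,  0.296]), array([211., 170.])]
[array([ 0.39 , -0.5  ,  0.329]), array([592., -69.]), array([ 0.286, -0.5  ,  0.282]), array([361., 243.])]
[[[382.59787322  78.47695839]]]
```

Call:
servo_tool([
  [0,0,4,0],
  [0,0,8,0],
  [0,0,12,0],
  [0,0,16,0],
  [0,0,19,0],
  [0,0,19,0],
  [2,2.5,19,0],
  [5,6,19,0],
  [8,9,19,0],
  [11,12,19,0],
  [14,15,19,0],
  [17,18,19,0],
  [20,22,18,0],
  [22,26,16,0],
  [22,28,14,0],
  [22,28,12,0],
  [22,28,10,0],
  [22,28,10,0],
  [22,28,10,0],
  [22,28,10,0],
])

```text
time: 1.82
ee_pos: [0.4675, -0.2115, 0.3326]
tcp_rot: [179.9, -0.0, 26.7]
wrist_force: [0.2, -0.7, 0.7]
opening: 0.0852
grasp_force: 0.0
```

Run:
```python
from h import *
im,o=grab('wrist','w1'); np.save('w1.npy',o,allow_pickle=True); print(o['time'],o['ee_pos'],o['tcp_rot'],o['q'],o['wrist_force'])
```

```text
1.8167 [ 0.46745863 -0.21153702  0.33259597] [ 1.79945628e+02 -4.24675024e-02  2.67104300e+01] [-2.43473365e+01  3.49712972e+00  2.00697564e+01  1.06503645e+02
 -1.14426812e-03  1.28942253e+02] [ 0.1930062  -0.68207333  0.68543622]
```

View pics/w1.png

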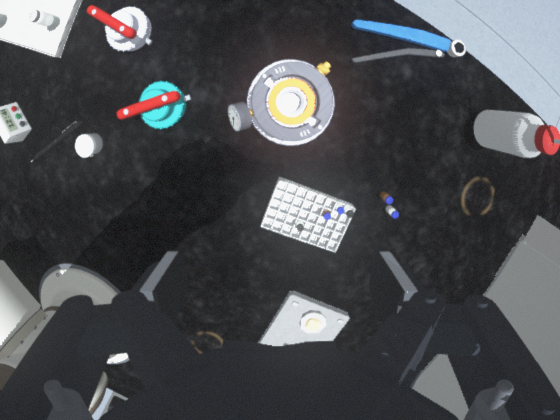

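The wrist view shows the cell collar at (291,101), its brass fitting at (323,68) and its gauge at (238,117). The real lid is at (127,30) and the look-alike at (160,105). Next I'll zoom in on the cell and lid.

Run:
```python
import cv2,numpy as np
a=cv2.imread('pics/w1.png')
c=cv2.resize(a[45:160,220:345],None,fx=4.5,fy=4.5,interpolation=cv2.INTER_CUBIC)[:520,:]
l=cv2.resize(a[0:60,75:160],None,fx=4.5,fy=4.5,interpolation=cv2.INTER_CUBIC)
out=np.zeros((520,560+230,3),np.uint8); out[:c.shape[0],:c.shape[1]]=c[:520,:]
l=cv2.resize(a[0:60,75:160],(227,160)); out[:160,563:790]=l
cv2.imwrite('pics/c1.png',out)
```

```text
(no output)
```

View pics/c1.png

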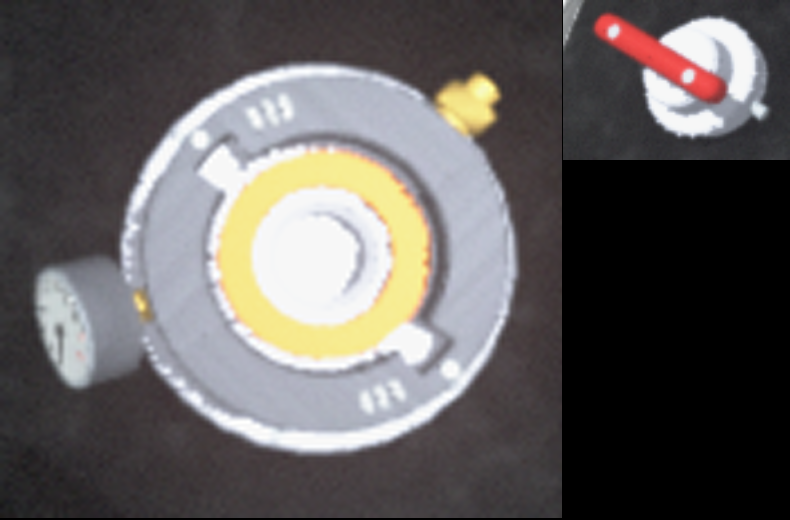

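Run:
```python
from h import *
o=np.load('w1.npy',allow_pickle=True).item()
im=cv2.imread('pics/w1.png')[:,:,::-1].copy()
A=plane(ray('wrist',(264.7,76.1),o),.064);B=plane(ray('wrist',(320,127.2),o),.064)
print('dots',A,B,(A+B)/2,np.linalg.norm(A-B)/2,np.degrees(np.arctan2(*(A-B)[1::-1])))
# orange ring: outer contour
m,l,b=blobs(im,(15,100,150),(30,255,255),200); print(b)
i=max(b,key=lambda t:t[1])[0]; ct=max(cv2.findContours((l==i).astype('uint8'),0,1)[0],key=len)[:,0,:]
P=np.array([plane(ray('wrist',p,o),.046)[:2] for p in ct]).astype(np.float32); print(cv2.fitEllipse(P*1000))
# red bars
m,l,b=blobs(im,(0,150,80),(6,255,255),60)
for k in b:
    ys,xs=np.nonzero(l==k[0]); P=np.array([plane(ray('wrist',p,o),.078)[:2] for p in zip(xs,ys)]).astype(np.float32)*1000
    print(k[1:3],cv2.minAreaRect(P))
```

```text
dots [ 0.55994366 -0.14527717  0.064     ] [ 0.53364788 -0.23662143  0.064     ] [ 0.54679577 -0.1909493   0.064     ] 0.0475269456519544 73.9401875626555
[(2, np.int32(789), array([292. , 101.2]), array([268,  79,  47,  45], dtype=int32))]
((547.22705078125, -190.22970581054688), (57.7995491027832, 59.927978515625), 57.54236602783203)
(np.int32(395), array([109.7,  20.5])) ((548.6576538085938, 81.53479766845703), (93.05520629882812, 13.313702583312988), 80.4976577758789)
(np.int32(557), array([146.6, 105. ])) ((464.3811950683594, -23.417186737060547), (14.833133697509766, 90.89405059814453), 38.808563232421875)
(np.int32(177), array([548.3, 143.6])) ((705.2916259765625, -575.3662109375), (47.0601692199707, 30.287864685058594), 83.30801391601562)
```

Call:
servo_tool([
  [0.5,2,0,0.03],
  [1,5,0,0.06],
  [2,9,-0.5,0.1],
  [3,13,-1,0.14],
  [4,17,-2,0.18],
  [5,21,-3,0.22],
  [6,25,-4,0.26],
  [7,29,-5,0.3],
  [7.5,33,-6,0.33],
  [8,37,-7,0.36],
  [8,41,-8,0.39],
  [8,44,-8,0.39],
  [8,46.5,-8,0.39],
  [8,48,-8,0.39],
  [8,48,-8,0.39],
  [8,48,-8,0.39],
  [8,48,-8,0.39],
], claw=0.4)

```text
time: 3.28
ee_pos: [0.548, 0.2677, 0.252]
tcp_rot: [180.0, -0.0, 49.0]
wrist_force: [0.3, 0.1, -0.0]
opening: 0.051
grasp_force: 0.0
```

```bash
cat >> h.py <<'E'
def cap(im,o,lo,hi,z):
    m,l,b=blobs(im,lo,hi,40); r=[]
    for k in b: r.append((k[1],k[2],plane(ray('wrist',k[2],o),z).round(4)))
    return r
E
python3 - <<'E'
from h import *
im,o=grab('wrist','w2'); np.save('w2.npy',o,allow_pickle=True); print(o['time'],o['ee_pos'],o['tcp_rot'],o['q'],o['opening'])
print(cap(im,o,(100,110,50),(128,255,255),.066)); print(cap(im,o,(0,150,60),(6,255,255),.066))
E
```

```text
3.2833 [0.54804425 0.26774451 0.25200968] [ 1.79966874e+02 -3.46131556e-02  4.90280188e+01] [ 2.60455450e+01  1.40756138e+01  2.27376769e+01  9.86172635e+01
 -1.69815699e-02  1.57017529e+02] 0.050964478139906004
[(np.int32(82), array([108.1,  71.2]), array([0.4875, 0.4826, 0.066 ])), (np.int32(1476), array([446.4, 118.1]), array([0.7331, 0.1997, 0.066 ])), (np.int32(303), array([275.6, 124.2]), array([0.5819, 0.3118, 0.066 ])), (np.int32(1282), array([ 75.4, 193.9]), array([0.3514, 0.4169, 0.066 ])), (np.int32(41), array([443.3, 215. ]), array([0.6664, 0.1091, 0.066 ])), (np.int32(452), array([528. , 327.6]), array([ 0.7035, -0.1957,  0.066 ]))]
[(np.int32(124), array([391.9, 370.8]), array([ 0.4864, -0.0597,  0.066 ]))]
```

View pics/w2.png

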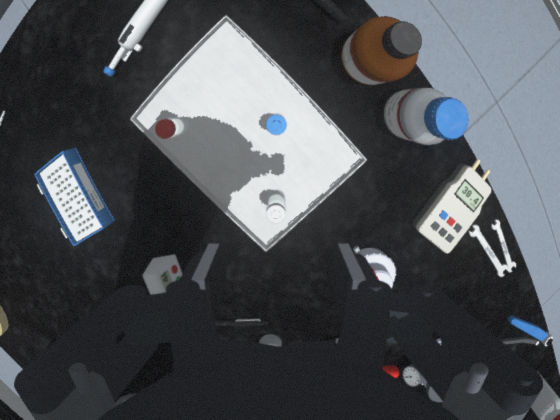

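Wrist view 2 shows the blue cap top at (276,124), red at (166,128) and grey at (276,210), with all three vials in the tray. I'll move closer for a second ray on the blue one.

Call:
servo_tool([
  [0.5,0.5,-2,0],
  [1,1.2,-5,0],
  [1.7,2.2,-8,0],
  [1.7,2.2,-9,0],
  [1.7,2.2,-9,0],
  [1.7,2.2,-9,0],
])

```text
time: 3.83
ee_pos: [0.5644, 0.2897, 0.1623]
tcp_rot: [180.0, 0.0, 49.0]
wrist_force: [-0.4, 1.0, 0.3]
opening: 0.0514
grasp_force: 0.0
```

Run:
```python
from h import *
im,o=grab('wrist','w3'); np.save('w3.npy',o,allow_pickle=True); print(o['time'],o['ee_pos'],o['tcp_rot'])
r=cap(im,o,(100,110,50),(128,255,255),.068); print(r)
o2=np.load('w2.npy',allow_pickle=True).item()
for k in r:
    t=tri(ray('wrist',(275.6,124.2),o2),ray('wrist',k[1],o)); print(t)
    print('side',tri(ray('side',(233.9,273.4)),ray('wrist',k[1],o)))
```

```text
3.8333 [0.56443618 0.28974268 0.16231415] [1.79996915e+02 1.12406636e-02 4.90331363e+01]
[(np.int32(128), array([69.6, 90.7]), array([0.4965, 0.4775, 0.068 ])), (np.int32(2528), array([501.5, 162.7]), array([0.7364, 0.1892, 0.068 ])), (np.int32(564), array([278.5, 166.7]), array([0.5826, 0.3114, 0.068 ])), (np.int32(1977), array([ 44. , 236.4]), array([0.3692, 0.4137, 0.068 ])), (np.int32(51), array([475.7, 263.8]), array([0.6658, 0.1218, 0.068 ])), (np.int32(378), array([545.4, 364.1]), array([ 0.6966, -0.1511,  0.068 ]))]
(array([0.6037518 , 0.32891447, 0.31771483]), np.float64(0.030782012163785018))
side (array([0.54875241, 0.42361723, 0.1667343 ]), np.float64(0.009796969005362711))
(array([0.6024119 , 0.32974277, 0.30105017]), np.float64(0.03140256057306734))
side (array([0.63978068, 0.26806672, 0.09956314]), np.float64(0.15528809846968322))
(array([0.58231788, 0.31166379, 0.06818171]), np.float64(0.0007369443989924149))
side (array([0.58164201, 0.31078418, 0.06525281]), np.float64(0.001325159876179016))
(array([0.59530077, 0.33315598, 0.29606525]), np.float64(0.029805070405049917))
side (array([0.52873518, 0.39804434, 0.18091363]), np.float64(0.07861544173126699))
(array([0.60281407, 0.32246853, 0.28754055]), np.float64(0.026124026062709103))
side (array([ 0.86248281, -0.76151665, -0.87360525]), np.float64(0.041583493993668966))
(array([0.60254419, 0.32134874, 0.29686148]), np.float64(0.024246188751480012))
side (array([0.48427459, 0.86239141, 0.55054227]), np.float64(0.0740802798718845))
```

Call:
servo_tool([
  [1,1.2,-1,0],
  [1.8,2.2,-3,0],
  [1.8,2.2,-5.5,0],
  [1.8,2.2,-8,0],
  [1.8,2.2,-10,0],
  [1.8,2.2,-11.6,0],
  [1.8,2.2,-11.6,0],
  [1.8,2.2,-11.6,0],
])

```text
time: 4.55
ee_pos: [0.5829, 0.3126, 0.047]
tcp_rot: [180.0, -0.1, 49.1]
wrist_force: [-0.3, -0.1, 0.5]
opening: 0.0513
grasp_force: 0.0
```

Call:
servo_tool([
  [0,0,0,0],
  [0,0,0,0],
  [0,0,0,0],
  [0,0,0,0],
  [0,0,0,0],
  [0,0,0,0],
], claw=0.9, force=20)

```text
time: 5.05
ee_pos: [0.5836, 0.3133, 0.0476]
tcp_rot: [179.9, -0.2, 49.1]
wrist_force: [0.4, -0.5, 7.4]
opening: 0.0217
grasp_force: 20.4
```

Call:
servo_tool([
  [0,0,1.5,0],
  [0,0,4,0],
  [0,0,7,0],
  [0,0,10,0],
  [0,-1,12.5,0],
  [-0.3,-4,14,0],
  [-0.6,-8,14,0],
  [-0.9,-12,14,0],
  [-1.2,-16,14,0],
  [-1.5,-20,14,0],
  [-1.8,-24,14,0],
  [-2.1,-28,14,0],
  [-2.4,-32,14,0],
  [-2.7,-36,14,0],
  [-3,-40,14,0],
  [-3.3,-44,14,0],
  [-3.6,-47.5,14,0],
  [-3.7,-50,14,0],
  [-3.7,-50.4,14,0],
  [-3.7,-50.4,14,0],
])

```text
time: 6.72
ee_pos: [0.5453, -0.1927, 0.1857]
tcp_rot: [180.0, -0.0, 48.9]
wrist_force: [0.5, -0.2, 0.6]
opening: 0.0212
grasp_force: 19.9
```

Call:
servo_tool([
  [0,0,-1,0],
  [0,0,-3,0],
  [0,0,-5,0],
  [0,0,-5.5,0],
  [0,0,-5.5,0],
])

```text
time: 7.13
ee_pos: [0.5448, -0.1895, 0.1285]
tcp_rot: [-179.8, 0.1, 49.2]
wrist_force: [-0.1, 0.3, -0.2]
opening: 0.0215
grasp_force: 19.9
```

Run:
```python
from h import *
im,o=grab('wrist','w4'); np.save('w4.npy',o,allow_pickle=True); print(o['time'],o['ee_pos'],o['tcp_rot'],o['wrist_force'],o['opening'])
grab('scene','s4');grab('side','d4')
```

```text
7.1333 [ 0.54476978 -0.18950921  0.12846889] [-1.79830889e+02  5.82725246e-02  4.91887123e+01] [-0.06239844  0.30622928 -0.18425797] 0.02146933647280359
```

View pics/w4.png

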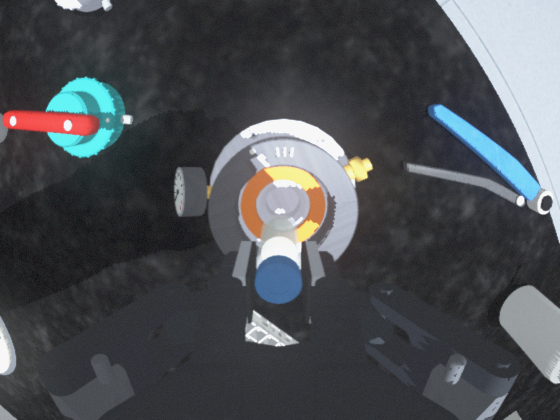

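Wrist view 4 shows the vial held upright (cap at (278,281)) over the well (283,200). Next I'll measure the collar circle in this view relative to the cap.

```bash
cat >> h.py <<'E'
from scipy.optimize import least_squares
def circ(im,o,z,r,c,band=.005,nm='wrist'):
    e=cv2.Canny(cv2.cvtColor(im,cv2.COLOR_RGB2GRAY),40,100); ys,xs=np.nonzero(e)
    P=np.array([plane(ray(nm,p,o),z)[:2] for p in zip(xs,ys) if np.linalg.norm(plane(ray(nm,p,o),z)[:2]-c)<r+.02])
    c=np.array(c,float)
    for b in (band,band*.6,band*.35):
        for _ in range(3):
            Q=P[abs(np.linalg.norm(P-c,axis=1)-r)<b]
            c=least_squares(lambda x:np.linalg.norm(Q-x,axis=1)-r,c,loss='soft_l1',f_scale=.0005).x
    a=np.degrees(np.arctan2(Q[:,1]-c[1],Q[:,0]-c[0])); return c.round(4),len(Q),np.histogram(a,8,(-180,180))[0]
E
python3 - <<'E'
from h import *
o=np.load('w4.npy',allow_pickle=True).item(); im=cv2.imread('pics/w4.png')[:,:,::-1].copy()
for z,r in((.064,.0515),(.064,.033),(.047,.031)): print('w4',z,r,circ(im,o,z,r,(.547,-.191)))
o1=np.load('w1.npy',allow_pickle=True).item(); i1=cv2.imread('pics/w1.png')[:,:,::-1].copy()
for z,r in((.064,.0515),(.064,.033),(.047,.031)): print('w1',z,r,circ(i1,o1,z,r,(.547,-.191)))
for z in(.064,): 
  for n in('scene','side'): 
    a=cv2.imread(f'pics/{n}0.png')[:,:,::-1].copy(); print(n,circ(a,None,z,.0515,(.547,-.191),nm=n), circ(a,None,z,.033,(.547,-.191),nm=n))
m,l,b=blobs(im,(100,110,30),(128,255,255),200)
for k in b:
    if abs(k[2][0]-278)<15:
        ct=max(cv2.findContours((l==k[0]).astype('uint8'),0,1)[0],key=len); (c,_,_)=cv2.fitEllipse(ct)
        print(k[1:],c,plane(ray('wrist',c,o),.149),plane(ray('wrist',k[2],o),.149))
E
```

```text
Traceback (most recent call last):
  File "h.py", line 31, in circ
    P=np.array([plane(ray(nm,p,o),z)[:2] for p in zip(xs,ys) if np.linalg.norm(plane(ray(nm,p,o),z)[:2]-c)<r+.02])
                      ~~~^^^^^^^^
  File "h.py", line 7, in ray
    c=get_calibration(n); u,v=uv; x=(u-c['cx'])/c['fx']; y=(v-c['cy'])/c['fy']
ValueError: time passes only in moves, steps and waits
```

```bash
sed -i 's/get_calibration(\(n\|.wrist.\))/CAL[\1]/; s/^def grab/CAL={k:get_calibration(k) for k in ("scene","side","wrist")}\ndef grab/' h.py
cat > m4.py <<'E'
from h import *
o=np.load('w4.npy',allow_pickle=True).item(); im=cv2.imread('pics/w4.png')[:,:,::-1].copy()
for z,r in((.064,.0515),(.064,.033),(.047,.031)): print('w4',z,r,circ(im,o,z,r,(.547,-.191)))
o1=np.load('w1.npy',allow_pickle=True).item(); i1=cv2.imread('pics/w1.png')[:,:,::-1].copy()
for z,r in((.064,.0515),(.064,.033),(.047,.031)): print('w1',z,r,circ(i1,o1,z,r,(.547,-.191)))
for n in('scene','side'): 
    a=cv2.imread(f'pics/{n}0.png')[:,:,::-1].copy(); print(n,circ(a,None,.064,.0515,(.547,-.191),nm=n), circ(a,None,.064,.033,(.547,-.191),nm=n))
m,l,b=blobs(im,(100,110,30),(128,255,255),200)
for k in b:
    if abs(k[2][0]-278)<15:
        ct=max(cv2.findContours((l==k[0]).astype('uint8'),0,1)[0],key=len); (c,_,_)=cv2.fitEllipse(ct)
        print(k[1:],c,plane(ray('wrist',c,o),.149),plane(ray('wrist',k[2],o),.149))
E
python3 m4.py
```

```text
w4 0.064 0.0515 (array([ 0.5469, -0.1902]), 534, array([ 13,  14,  61,  70, 116, 117,  85,  58]))
w4 0.064 0.033 (array([ 0.5495, -0.1908]), 408, array([32, 22, 63, 50, 57, 69, 69, 46]))
w4 0.047 0.031 (array([ 0.5473, -0.1901]), 386, array([23, 24, 64, 48, 65, 60, 55, 47]))
w1 0.064 0.0515 (array([ 0.5489, -0.1911]), 268, array([31, 34, 33, 40, 32, 35, 29, 34]))
w1 0.064 0.033 (array([ 0.5483, -0.1905]), 175, array([22, 17, 22, 27, 21, 14, 24, 28]))
w1 0.047 0.031 (array([ 0.5481, -0.188 ]), 127, array([15,  8, 13, 23, 20, 13, 23, 12]))
scene (array([ 0.5465, -0.1913]), 143, array([21, 17, 15, 18, 20, 18, 14, 20])) (array([ 0.5454, -0.192 ]), 69, array([12,  6,  9, 12, 10,  8,  3,  9]))
side (array([ 0.5451, -0.1925]), 57, array([ 7,  8,  8,  7,  2,  7, 10,  8])) (array([ 0.5457, -0.1934]), 24, array([5, 2, 2, 6, 4, 3, 1, 1]))
(np.int32(1780), array([278., 280.]), array([255, 256,  47,  48], dtype=int32)) (277.9600830078125, 280.02764892578125) [ 0.5439707  -0.18937919  0.149     ] [ 0.54399306 -0.18937985  0.149     ]
```

Call:
servo_tool([
  [0.35,-0.1,0,0],
  [0.35,-0.1,-1.5,0],
  [0.35,-0.1,-3,0],
  [0.35,-0.1,-4,0],
  [0.35,-0.1,-4.6,0],
  [0.35,-0.1,-5.2,0],
  [0.35,-0.1,-5.6,0],
  [0.35,-0.1,-5.6,0],
])

```text
time: 7.95
ee_pos: [0.5494, -0.1917, 0.0752]
tcp_rot: [180.0, -0.1, 49.1]
wrist_force: [0.1, 3.0, -1.5]
opening: 0.0215
grasp_force: 22.0
```

Call:
servo_tool([
  [-0.1,0.1,0,0],
  [-0.1,0.1,-0.2,0],
  [-0.1,0.1,-0.4,0],
  [-0.1,0.1,-0.4,0],
  [-0.1,0.1,-0.4,0],
])

```text
time: 8.37
ee_pos: [0.5481, -0.1911, 0.0701]
tcp_rot: [-180.0, -0.0, 49.1]
wrist_force: [2.9, 2.3, -0.4]
opening: 0.0218
grasp_force: 21.8
```

Call:
servo_tool([
  [0.1,0.08,0,0],
  [0.1,0.08,-0.1,0],
  [0.1,0.08,-0.2,0],
  [0.1,0.08,-0.2,0],
])

```text
time: 8.7
ee_pos: [0.5488, -0.1905, 0.068]
tcp_rot: [-180.0, 0.0, 49.1]
wrist_force: [-0.2, 0.4, -0.7]
opening: 0.0215
grasp_force: 21.8
```

Call:
servo_tool([
  [0,0,0,0],
  [0,0,0,0],
  [0,0,0,0],
  [0,0,0,0],
  [0,0,2,0],
  [0,0,4,0],
  [0,0,7,0],
  [0,0,10,0],
  [-2,-2.2,13,0],
  [-4,-4.5,16,0],
  [-4,-4.5,17,0],
  [-4,-4.5,17,0],
  [-4,-4.5,17,0],
  [-4,-4.5,17,0],
], claw=0.45)

```text
time: 9.87
ee_pos: [0.509, -0.235, 0.237]
tcp_rot: [-179.9, 0.0, 49.1]
wrist_force: [-0.0, 0.3, -0.3]
opening: 0.0468
grasp_force: 0.0
```

Run:
```python
from h import *
im,o=grab('wrist','w5'); np.save('w5.npy',o,allow_pickle=True); print(o['time'],o['ee_pos'],o['tcp_rot'],o['wrist_force'],o['opening'])
for z,r in((.064,.0515),(.064,.033),(.047,.031)): print(z,r,circ(im,o,z,r,(.548,-.191)))
r=cap(im,o,(100,110,30),(128,255,255),.088); print(r)
print([int(v) for v in proj((.548,-.19,.064),o)])
a=im[20:240,160:430]; cv2.imwrite('pics/c5.png',cv2.resize(a,None,fx=2.7,fy=2.7,interpolation=cv2.INTER_CUBIC)[:,:,::-1])
```

```text
9.8667 [ 0.50903424 -0.23499019  0.23702305] [-1.79917855e+02  1.79095065e-02  4.91071528e+01] [-0.03945572  0.27618651 -0.25682922] 0.04680245837899223
0.064 0.0515 (array([ 0.5468, -0.1904]), 386, array([48, 43, 50, 48, 46, 48, 41, 62]))
0.064 0.033 (array([ 0.5484, -0.1908]), 250, array([32, 29, 31, 30, 38, 27, 33, 30]))
0.047 0.031 (array([ 0.548 , -0.1879]), 188, array([27,  0, 14, 40, 28, 20, 33, 26]))
[(np.int32(899), array([434.3,  91. ]), array([ 0.6834, -0.26  ,  0.088 ])), (np.int32(51), array([268.1, 265.6]), array([ 0.4466, -0.29  ,  0.088 ])), (np.int32(49), array([285.8, 265.2]), array([ 0.4605, -0.3013,  0.088 ]))]
[279, 120]
```

View pics/c5.png

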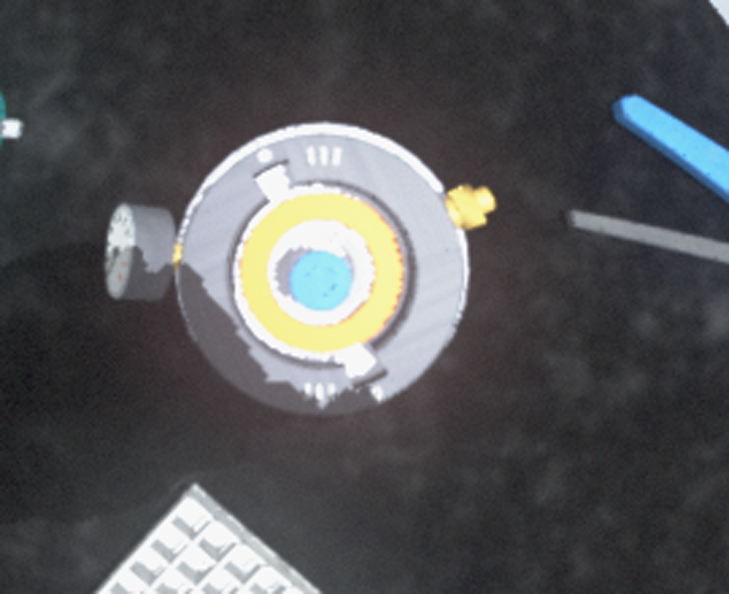

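Run:
```python
from h import *
o=np.load('w5.npy',allow_pickle=True).item()
A,B=[plane(ray('wrist',p,o),.064) for p in((258.1,77.8),(299.6,166.3))]
print('dots',A,B,(A+B)/2,np.linalg.norm(A-B)/2,np.degrees(np.arctan2(*(A-B)[1::-1])))
for z in(.088,.094): print('cap',plane(ray('wrist',(278.9,123.3),o),z))
```

```text
dots [ 0.56010209 -0.14502909  0.064     ] [ 0.5337049  -0.23728939  0.064     ] [ 0.54690349 -0.19115924  0.064     ] 0.04798118074632899 74.03329885936243
cap [ 0.546706   -0.19093394  0.088     ]
cap [ 0.54688782 -0.19072314  0.094     ]
```

Call:
servo_tool([
  [0,2,0,0.05],
  [0.3,5,0,0.1],
  [0.7,8,1,0.15],
  [1,11,1,0.2],
  [1.4,14,1,0.25],
  [1.8,17,1,0.3],
  [2.1,20,1,0.36],
  [2.5,23,1,0.44],
  [2.9,25,1,0.5],
  [2.9,25.7,1,0.54],
  [2.9,25.7,1,0.54],
  [2.9,25.7,1,0.54],
  [2.9,25.7,1,0.54],
])

```text
time: 11.0
ee_pos: [0.5378, 0.0214, 0.2476]
tcp_rot: [-179.9, 0.0, 80.0]
wrist_force: [0.1, -0.7, 0.4]
opening: 0.0475
grasp_force: 0.0
```

Run:
```python
from h import *
im,o=grab('wrist','w6'); np.save('w6.npy',o,allow_pickle=True); print(o['time'],o['ee_pos'],o['tcp_rot'])
m,l,b=blobs(im,(0,150,60),(6,255,255),60)
for k in b:
    ys,xs=np.nonzero(l==k[0]); P=np.array([plane(ray('wrist',p,o),.08)[:2] for p in zip(xs,ys)]).astype(np.float32)*1000
    print(k[1:3],cv2.minAreaRect(P))
p=proj((.5486,.0815,.05),o).astype(int); print(p)
a=im[max(p[1]-110,0):p[1]+110,p[0]-110:p[0]+110]; print(max(p[1]-110,0),p[0]-110); cv2.imwrite('pics/c6.png',cv2.resize(a,None,fx=2.7,fy=2.7,interpolation=cv2.INTER_CUBIC)[:,:,::-1])
```

```text
11.0 [0.53782422 0.02139756 0.24758762] [-1.79938723e+02  2.30284700e-02  7.99559045e+01]
(np.int32(138), array([278.8,  81.6])) ((554.3719482421875, 116.0710678100586), (15.413110733032227, 12.226717948913574), 79.97843170166016)
(np.int32(397), array([279.3, 120.3])) ((548.494873046875, 80.8465576171875), (51.91880416870117, 10.915775299072266), 81.35114288330078)
(np.int32(736), array([218.7, 232. ])) ((466.2635803222656, -22.52682876586914), (17.330780029296875, 88.89201354980469), 40.20097732543945)
(np.int32(114), array([208.9, 232.8])) ((457.316162109375, -20.204715728759766), (5.273894309997559, 32.89393997192383), 42.16926574707031)
[278 118]
8 168
```

View pics/c6.png

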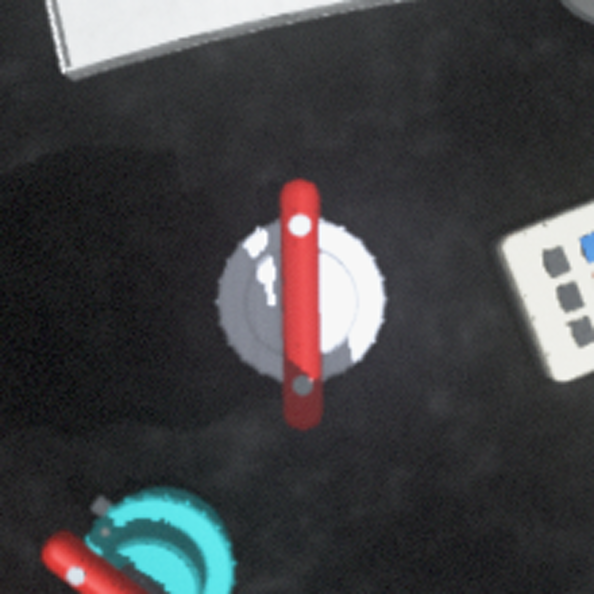

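Run:
```python
from h import *
o=np.load('w6.npy',allow_pickle=True).item();o1=np.load('w1.npy',allow_pickle=True).item()
f=lambda c:(168+c[0]/2.7,8+c[1]/2.7)
E=[plane(ray('wrist',f(c),o),.084) for c in((300,181),(302,430))]; D=[plane(ray('wrist',f(c),o),.084) for c in((300,225),(302,385))]
for A,B in(E,D): print((A+B)/2,np.linalg.norm(A-B),np.degrees(np.arctan2(*(A-B)[1::-1])))
for p,q in(((93.7,11.6),(300,225)),((121.8,28.5),(302,385))): print(tri(ray('wrist',p,o1),ray('wrist',f(q),o)))
print(tri(ray('scene',(302.8,219)),ray('wrist',(279.5,121.2),o)),tri(ray('side',(265.7,209.4)),ray('wrist',(279.5,121.2),o)))
im=cv2.imread('pics/w6.png')[:,:,::-1].copy(); print(circ(im,o,.028,.034,(.5486,.0815)))
```

```text
[0.54890388 0.07976546 0.084     ] 0.08792503364491033 80.45492863909651
[0.54895286 0.08008493 0.084     ] 0.056273540430918506 80.70800622734379
(array([0.55360273, 0.1077844 , 0.08517044]), np.float64(0.00023852152002711165))
(array([0.54467225, 0.05239506, 0.08474176]), np.float64(0.0004980410149489714))
(array([0.54936765, 0.07886764, 0.073752  ]), np.float64(0.0016676110984731745)) (array([0.54817038, 0.07951737, 0.07569615]), np.float64(0.0014870752698809653))
(array([0.5488, 0.0805]), 239, array([31, 25, 33, 27, 32, 31, 31, 29]))
```

Crop 6 shows the lid with its red bar along the image vertical, from (300,181) to (302,430) in the crop. The measured top is 85 mm up and the bar length 88 mm, which agrees with the text.

Call:
servo_tool([
  [0.3,2,-1,0.01],
  [0.7,4,-4,0.01],
  [1.1,5.9,-7,0.01],
  [1.1,5.9,-10.5,0.01],
  [1.1,5.9,-14,0.01],
  [1.1,5.9,-16.5,0.01],
  [1.1,5.9,-18,0.01],
  [1.1,5.9,-18.8,0.01],
  [1.1,5.9,-18.8,0.01],
  [1.1,5.9,-18.8,0.01],
])

```text
time: 11.88
ee_pos: [0.5493, 0.0802, 0.0609]
tcp_rot: [180.0, -0.0, 80.5]
wrist_force: [0.1, -0.6, 0.2]
opening: 0.0468
grasp_force: 0.0
```

Call:
servo_tool([
  [0,0,0,0],
  [0,0,0,0],
  [0,0,0,0],
  [0,0,0,0],
  [0,0,0,0],
  [0,0,0,0],
], claw=1.0, force=45)

```text
time: 12.38
ee_pos: [0.5498, 0.0807, 0.0616]
tcp_rot: [179.9, -0.0, 80.6]
wrist_force: [0.3, -1.0, 6.7]
opening: 0.0132
grasp_force: 47.2
```

Call:
servo_tool([
  [0,0,1,0],
  [0,0,3,0],
  [0,0,6,0],
  [0,0,9,0],
  [0,-0.5,12,0],
  [0,-2,13,0],
  [0,-5,13,-0.02],
  [0,-8,13,-0.04],
  [0,-11,13,-0.06],
  [0,-14,13,-0.08],
  [0,-17,13,-0.1],
  [-0.1,-20,13,-0.115],
  [-0.1,-23,13,-0.115],
  [-0.1,-25,13,-0.115],
  [-0.15,-26.5,12,-0.115],
  [-0.15,-27.1,11,-0.115],
  [-0.15,-27.1,10.5,-0.115],
  [-0.15,-27.1,10.5,-0.115],
  [-0.15,-27.1,10.5,-0.115],
])

```text
time: 13.97
ee_pos: [0.5473, -0.1893, 0.165]
tcp_rot: [-179.9, -0.0, 74.1]
wrist_force: [0.6, 0.8, -2.6]
opening: 0.0131
grasp_force: 45.9
```

Run:
```python
from h import *
im,o=grab('wrist','w7'); np.save('w7.npy',o,allow_pickle=True); print(o['time'],o['ee_pos'],o['tcp_rot'],o['wrist_force'],o['torque'],o['opening'])
a=im[60:360,130:430]; cv2.imwrite('pics/c7.png',cv2.resize(a,None,fx=2,fy=2,interpolation=cv2.INTER_CUBIC)[:,:,::-1])
print(circ(im,o,.064,.0515,(.547,-.1905)))
```

```text
13.9667 [ 0.54727887 -0.18927912  0.16495541] [-1.79929330e+02 -1.84135623e-02  7.40625285e+01] [ 0.62765268  0.81293046 -2.56128847] [-0.01766654  0.02678423 -0.03580679] 0.013134497526687987
(array([ 0.547 , -0.1901]), 421, array([24, 10, 26, 67, 75, 91, 70, 58]))
```

View pics/c7.png

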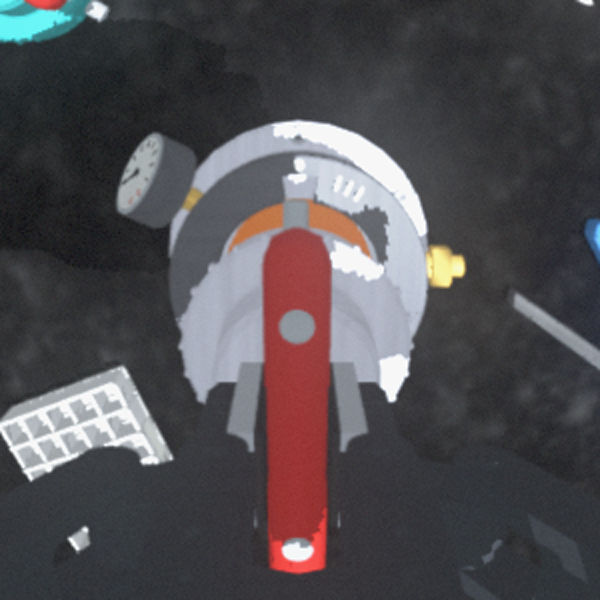

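Run:
```python
from h import *
o=np.load('w7.npy',allow_pickle=True).item()
f=lambda c:(130+c[0]/2,60+c[1]/2)
A,B=[plane(ray('wrist',f(c),o),.188) for c in((297,327),(298,549.5))]
print((A+B)/2,np.linalg.norm(A-B),np.degrees(np.arctan2(*(A-B)[1::-1])))
D=plane(ray('wrist',f((300,163.5)),o),.064);print('dot',D)
for az in(73.5,74,74.5): print(D[:2]-.0475*np.array([np.cos(np.radians(az)),np.sin(np.radians(az))]))
S=plane(ray('wrist',f((296,212)),o),.103+.010);print('stud top',S)
```

```text
[ 0.54693265 -0.19032622  0.188     ] 0.05630925680897922 74.34517267447825
dot [ 0.5608774 -0.1447393  0.064    ]
[ 0.54738668 -0.19028324]
[ 0.54778463 -0.19039923]
[ 0.54818358 -0.19051175]
stud top [ 0.55682269 -0.15385683  0.113     ]
```

Crop 7 shows the lid held level, with its stud (296,212) in line with the slot (299,182) and its dot (300,164). The lid and cell axes agree to about 0.5 mm, so I'll descend in steps.

Call:
servo_tool([
  [0.05,0,-1,-0.003],
  [0.05,0,-2,-0.003],
  [0.05,0,-3,-0.003],
  [0.05,0,-3.6,-0.003],
  [0.05,0,-3.8,-0.003],
  [0.05,0,-4.0,-0.003],
  [0.05,0,-4.2,-0.003],
  [0.05,0,-4.2,-0.003],
])

```text
time: 14.68
ee_pos: [0.548, -0.1904, 0.1232]
tcp_rot: [180.0, -0.0, 73.8]
wrist_force: [-0.6, 0.8, -3.0]
opening: 0.0129
grasp_force: 45.9
```

Call:
servo_tool([
  [0,0,-0.1,0],
  [0,0,-0.2,0],
  [0,0,-0.3,0],
  [0,0,-0.4,0],
  [0,0,-0.4,0],
])

```text
time: 15.1
ee_pos: [0.548, -0.1904, 0.1191]
tcp_rot: [-180.0, -0.0, 73.8]
wrist_force: [-0.9, -0.1, -2.6]
opening: 0.0129
grasp_force: 45.9
```

Call:
servo_tool([
  [0,0,-0.15,0],
  [0,0,-0.3,0],
  [0,0,-0.45,0],
  [0,0,-0.6,0],
  [0,0,-0.75,0],
  [0,0,-0.75,0],
])

```text
time: 15.6
ee_pos: [0.5479, -0.1903, 0.1114]
tcp_rot: [-180.0, -0.0, 73.8]
wrist_force: [-0.1, 0.1, -2.4]
opening: 0.0132
grasp_force: 45.9
```

Call:
servo_tool([
  [0,0,-0.1,0],
  [0,0,-0.2,0],
  [0,0,-0.25,0],
  [0,0,-0.25,0],
  [0,0,-0.25,0],
])

```text
time: 16.02
ee_pos: [0.548, -0.1904, 0.1093]
tcp_rot: [-180.0, -0.0, 73.8]
wrist_force: [-0.1, 0.4, -3.3]
opening: 0.0129
grasp_force: 45.9
```

Call:
servo_tool([
  [0,0,-0.05,0],
  [0,0,-0.1,0],
  [0,0,-0.15,0],
  [0,0,-0.15,0],
  [0,0,-0.15,0],
])

```text
time: 16.43
ee_pos: [0.548, -0.1903, 0.1077]
tcp_rot: [-180.0, -0.0, 73.8]
wrist_force: [1.4, -0.1, -2.8]
opening: 0.0133
grasp_force: 45.9
```

Call:
servo_tool([
  [0,0,-0.04,0],
  [0,0,-0.08,0],
  [0,0,-0.08,0],
  [0,0,-0.08,0],
])

```text
time: 16.77
ee_pos: [0.5481, -0.1904, 0.1072]
tcp_rot: [180.0, 0.0, 73.8]
wrist_force: [-0.8, 0.3, -1.2]
opening: 0.013
grasp_force: 46.4
```

Call:
servo_tool([
  [0,0,-0.03,0],
  [0,0,-0.06,0],
  [0,0,-0.06,0],
  [0,0,-0.06,0],
])

```text
time: 17.1
ee_pos: [0.5481, -0.1904, 0.1069]
tcp_rot: [180.0, 0.0, 73.8]
wrist_force: [-2.2, 0.9, 5.1]
opening: 0.0131
grasp_force: 47.1
```

Call:
servo_tool([
  [0,0,0.04,0],
  [0,0,0.04,0],
  [0,0,0.04,0],
  [0,0,0.04,0],
  [0,0,0.04,0],
], claw=0.82, force=20)

```text
time: 17.52
ee_pos: [0.548, -0.1903, 0.1066]
tcp_rot: [-180.0, 0.0, 73.8]
wrist_force: [-0.5, -0.4, 0.7]
opening: 0.0155
grasp_force: 0.0
```

```bash
python3 -c "
from h import *
im,o=grab('wrist','w8');print({k:o[k] for k in('ee_pos','tcp_rot','torque','wrist_force','opening','q')})"
```

```text
{'ee_pos': array([ 0.54800787, -0.19034726,  0.10659658]), 'tcp_rot': array([-1.79989673e+02,  1.10503206e-04,  7.38430773e+01]), 'torque': array([0.05814852, 0.05510119, 0.01597453]), 'wrist_force': array([-0.49358261, -0.35196306,  0.73336201]), 'opening': 0.015465823306781592, 'q': array([-1.91540461e+01,  8.44025578e+00,  8.68447322e-02,  8.16568958e+01,
       -6.50293081e-04,  8.70028767e+01])}
```

Call:
servo_tool([
  [0,0,0,-0.04],
  [0,0,0,-0.09],
  [0,0,0,-0.14],
  [0,0,0,-0.19],
  [0,0,0,-0.24],
  [0,0,0,-0.29],
  [0,0,0,-0.34],
  [0,0,0,-0.38],
  [0,0,0,-0.42],
  [0,0,0,-0.42],
  [0,0,0,-0.42],
])

```text
time: 18.48
ee_pos: [0.548, -0.1904, 0.1067]
tcp_rot: [-180.0, 0.0, 49.8]
wrist_force: [-0.6, 0.8, -1.1]
opening: 0.0152
grasp_force: 0.0
```

```bash
cat > t.py <<'E'
from h import *
o=get_obs(); print(o['time'],o['ee_pos'].round(4),o['tcp_rot'].round(2),o['torque'].round(3),o['wrist_force'].round(2),o['opening'],o['joint_efforts'][5].round(3))
E
python3 t.py
```

```text
18.4833 [ 0.548  -0.1904  0.1067] [-180.      0.     49.85] [-0.015 -0.029  0.004] [-0.59  0.77 -1.08] 0.01523812953730489 0.232
```

Call:
servo_tool([
  [0,0,0,-0.03],
  [0,0,0,-0.06],
  [0,0,0,-0.09],
  [0,0,0,-0.09],
])

```text
time: 18.82
ee_pos: [0.548, -0.1904, 0.1068]
tcp_rot: [180.0, 0.0, 44.6]
wrist_force: [-0.1, -0.4, 0.2]
opening: 0.0154
grasp_force: 0.1
```

```bash
python3 t.py
```

```text
18.8167 [ 0.548  -0.1904  0.1068] [180.     0.    44.62] [-0.069 -0.003  0.03 ] [-0.07 -0.36  0.18] 0.01535413828335559 0.552
```

Call:
servo_tool([
  [0,0,0,-0.02],
  [0,0,0,-0.04],
  [0,0,0,-0.06],
  [0,0,0,-0.06],
])

```text
time: 19.15
ee_pos: [0.548, -0.1904, 0.1068]
tcp_rot: [-180.0, 0.0, 41.1]
wrist_force: [-0.7, -0.7, -1.1]
opening: 0.0154
grasp_force: 0.3
```

```bash
python3 t.py
```

```text
19.15 [ 0.548  -0.1904  0.1068] [-180.      0.     41.11] [0.05  0.046 0.05 ] [-0.66 -0.65 -1.13] 0.015422024181238713 0.351
```

Call:
servo_tool([
  [0,0,0,-0.02],
  [0,0,0,-0.04],
  [0,0,0,-0.05],
  [0,0,0,-0.05],
])

```text
time: 19.48
ee_pos: [0.548, -0.1904, 0.1068]
tcp_rot: [-180.0, 0.0, 38.3]
wrist_force: [0.1, -0.6, -0.2]
opening: 0.0151
grasp_force: 0.4
```

```bash
cat >> t.py <<'E'
im,o=grab('wrist','wt'); m,l,b=blobs(im,(0,150,50),(6,255,255),300)
for k in b: 
    if abs(k[2][0]-278)<40: ys,xs=np.nonzero(l==k[0]); print(k[1:3],cv2.minAreaRect(np.stack([xs,ys],1).astype(np.float32)))
E
python3 t.py
```

```text
19.4833 [ 0.548  -0.1904  0.1068] [-180.      0.     38.27] [-0.007 -0.025  0.009] [ 0.13 -0.62 -0.18] 0.01511409767426446 0.25
(np.int32(2341), array([279. , 295.3])) ((279.26434326171875, 289.3190002441406), (113.00448608398438, 30.211273193359375), 84.64418029785156)
```

Call:
servo_tool([
  [0,0,0,-0.02],
  [0,0,0,-0.04],
  [0,0,0,-0.05],
  [0,0,0,-0.05],
])

```text
time: 19.87
ee_pos: [0.548, -0.1903, 0.1068]
tcp_rot: [-180.0, 0.0, 35.4]
wrist_force: [-0.2, -0.2, -0.5]
opening: 0.0154
grasp_force: 0.4
```

```bash
python3 t.py
```

```text
19.8667 [ 0.548  -0.1903  0.1068] [-180.     0.    35.4] [-0.003 -0.048 -0.005] [-0.21 -0.16 -0.53] 0.015434025348804326 0.252
(np.int32(2314), array([279. , 295.9])) ((279.3172302246094, 290.3069152832031), (111.1148681640625, 30.311603546142578), 85.2363510131836)
```

Call:
servo_tool([
  [0,0,0,-0.02],
  [0,0,0,-0.04],
  [0,0,0,-0.05],
  [0,0,0,-0.05],
])

```text
time: 20.25
ee_pos: [0.548, -0.1904, 0.1068]
tcp_rot: [-180.0, 0.0, 32.5]
wrist_force: [-0.3, 0.2, -0.4]
opening: 0.0151
grasp_force: 0.6
```

```bash
python3 t.py
```

```text
20.25 [ 0.548  -0.1904  0.1068] [-180.      0.     32.53] [-0.001  0.014  0.045] [-0.35  0.21 -0.39] 0.015082195773617746 0.26
(np.int32(2105), array([279.4, 298.5])) ((279.64068603515625, 293.9541320800781), (102.2641830444336, 29.86050033569336), 84.47245788574219)
```

Call:
servo_tool([
  [0,0,0,-0.02],
  [0,0,0,-0.04],
  [0,0,0,-0.05],
  [0,0,0,-0.05],
])

```text
time: 20.63
ee_pos: [0.548, -0.1904, 0.1067]
tcp_rot: [180.0, 0.0, 29.7]
wrist_force: [-0.2, 0.6, -1.0]
opening: 0.015
grasp_force: 2.3
```

```bash
python3 t.py
```

```text
20.6333 [ 0.548  -0.1904  0.1067] [180.     0.    29.67] [-0.073  0.028  0.005] [-0.2   0.63 -1.04] 0.015012555770622348 0.312
(np.int32(311), array([263.9, 196.4])) ((263.697998046875, 197.48550415039062), (15.837924003601074, 34.339176177978516), 6.115502834320068)
(np.int32(2066), array([279.4, 299. ])) ((280.04949951171875, 295.99505615234375), (98.5086669921875, 29.75160789489746), 84.2894058227539)
```

Call:
servo_tool([
  [0,0,0,-0.015],
  [0,0,0,-0.03],
  [0,0,0,-0.03],
  [0,0,0,-0.03],
])

```text
time: 21.02
ee_pos: [0.5479, -0.1904, 0.1066]
tcp_rot: [-180.0, 0.0, 28.0]
wrist_force: [0.3, -0.5, -1.5]
opening: 0.0153
grasp_force: 3.8
```

```bash
python3 t.py
```

```text
21.0167 [ 0.5479 -0.1904  0.1066] [-1.7999e+02  1.0000e-02  2.8000e+01] [-0.085 -0.008  0.087] [ 0.28 -0.47 -1.48] 0.015325456070848528 0.197
(np.int32(341), array([263.4, 197.3])) ((263.6067810058594, 197.1009521484375), (16.73808479309082, 35.35493087768555), 7.853312015533447)
(np.int32(2088), array([279.4, 298.7])) ((279.8564453125, 292.94586181640625), (104.40834045410156, 29.84075355529785), 84.0938491821289)
```

Call:
servo_tool([
  [0,0,0,-0.015],
  [0,0,0,-0.03],
  [0,0,0,-0.03],
  [0,0,0,-0.03],
])

```text
time: 21.4
ee_pos: [0.5479, -0.1903, 0.1066]
tcp_rot: [-180.0, 0.0, 26.3]
wrist_force: [0.2, -1.0, -3.2]
opening: 0.0153
grasp_force: 4.3
```

```bash
python3 t.py
```

```text
21.4 [ 0.5479 -0.1903  0.1066] [-1.7999e+02  1.0000e-02  2.6280e+01] [-0.119  0.04   0.146] [ 0.17 -0.97 -3.19] 0.0153328010788408 0.216
(np.int32(341), array([263. , 198.5])) ((263.4676818847656, 198.47943115234375), (15.983667373657227, 36.7349967956543), 5.90614128112793)
(np.int32(1975), array([279.8, 300.7])) ((279.720703125, 295.64825439453125), (98.90717315673828, 30.062467575073242), 85.2363510131836)
```

Call:
servo_tool([
  [0,0,-0.02,-0.015],
  [0,0,-0.03,-0.03],
  [0,0,-0.03,-0.03],
  [0,0,-0.03,-0.03],
])

```text
time: 21.78
ee_pos: [0.548, -0.1904, 0.1066]
tcp_rot: [180.0, -0.0, 24.6]
wrist_force: [-0.3, -0.2, -1.1]
opening: 0.0155
grasp_force: 6.1
```

```bash
python3 t.py
```

```text
21.7833 [ 0.548  -0.1904  0.1066] [179.99  -0.    24.56] [-0.134  0.068  0.167] [-0.28 -0.25 -1.13] 0.015464952244671992 0.261
(np.int32(328), array([261.8, 199.8])) ((261.87261962890625, 199.56027221679688), (32.94038009643555, 13.324197769165039), 87.87889862060547)
(np.int32(1893), array([279.9, 301.8])) ((280.243896484375, 295.69512939453125), (98.61537170410156, 29.706085205078125), 83.6598129272461)
```

Call:
servo_tool([
  [0,0,-0.01,-0.015],
  [0,0,-0.02,-0.03],
  [0,0,-0.02,-0.03],
  [0,0,-0.02,-0.03],
])

```text
time: 22.17
ee_pos: [0.5481, -0.1904, 0.1064]
tcp_rot: [180.0, -0.0, 22.8]
wrist_force: [0.2, -1.9, -1.4]
opening: 0.0159
grasp_force: 8.6
```

```bash
python3 t.py
```

```text
22.1667 [ 0.5481 -0.1904  0.1064] [ 1.7998e+02 -1.0000e-02  2.2840e+01] [-0.249 -0.004  0.274] [ 0.21 -1.92 -1.45] 0.01593804926151578 0.342
(np.int32(348), array([261.3, 200.9])) ((261.5872802734375, 199.96853637695312), (13.715987205505371, 36.15092849731445), 1.9749338626861572)
(np.int32(2014), array([279.7, 299.6])) ((280.5307922363281, 296.2461853027344), (97.11919403076172, 30.01640510559082), 82.87498474121094)
```

Call:
servo_tool([
  [0,0,-0.01,-0.015],
  [0,0,-0.02,-0.03],
  [0,0,-0.02,-0.03],
  [0,0,-0.02,-0.03],
], force=60)

```text
time: 22.55
ee_pos: [0.5481, -0.1904, 0.1062]
tcp_rot: [180.0, -0.0, 21.1]
wrist_force: [-0.4, -1.1, 0.4]
opening: 0.0155
grasp_force: 8.1
```

```bash
python3 t.py
```

```text
22.55 [ 0.5481 -0.1904  0.1062] [ 1.7999e+02 -1.0000e-02  2.1120e+01] [-0.24   0.118  0.207] [-0.36 -1.12  0.38] 0.015506115028214414 0.327
(np.int32(341), array([261.1, 201.5])) ((261.48016357421875, 201.54432678222656), (36.92163848876953, 12.55335807800293), 87.51044464111328)
(np.int32(1918), array([280.1, 302.1])) ((280.4692687988281, 296.7388916015625), (96.21876525878906, 29.73609733581543), 83.2901611328125)
```

Call:
servo_tool([
  [0,0,-0.01,-0.015],
  [0,0,-0.01,-0.03],
  [0,0,-0.01,-0.03],
  [0,0,-0.01,-0.03],
])

```text
time: 22.93
ee_pos: [0.5481, -0.1904, 0.1062]
tcp_rot: [180.0, -0.0, 19.4]
wrist_force: [-0.6, -0.5, 3.4]
opening: 0.0153
grasp_force: 10.0
```

```bash
python3 t.py
```

```text
22.9333 [ 0.5481 -0.1904  0.1062] [ 1.7998e+02 -2.0000e-02  1.9400e+01] [-0.215  0.068  0.354] [-0.63 -0.47  3.41] 0.015274480599110218 0.391
(np.int32(314), array([260.8, 201.6])) ((261.0, 201.0), (38.0, 12.0), 90.0)
(np.int32(1885), array([280.1, 302.2])) ((280.84149169921875, 299.1790466308594), (91.50353240966797, 29.667160034179688), 83.1572265625)
```

Call:
servo_tool([
  [0,0,0.01,-0.015],
  [0,0,0.01,-0.03],
  [0,0,0.01,-0.03],
  [0,0,0.01,-0.03],
])

```text
time: 23.32
ee_pos: [0.5481, -0.1904, 0.1061]
tcp_rot: [180.0, -0.0, 17.7]
wrist_force: [-0.7, -0.9, 1.6]
opening: 0.0154
grasp_force: 14.2
```

```bash
python3 t.py
```

```text
23.3167 [ 0.5481 -0.1904  0.1061] [ 1.7999e+02 -1.0000e-02  1.7690e+01] [-0.324 -0.097  0.36 ] [-0.75 -0.92  1.62] 0.01544479087791456 0.49
(np.int32(339), array([260.1, 202.4])) ((260.39862060546875, 202.06674194335938), (37.883792877197266, 12.614054679870605), 87.61405944824219)
(np.int32(1859), array([280.2, 302.7])) ((280.86029052734375, 296.95196533203125), (95.81868743896484, 29.736835479736328), 82.40535736083984)
```

Call:
servo_tool([
  [0,0,0,-0.015],
  [0,0,0,-0.03],
  [0,0,0,-0.03],
  [0,0,0,-0.03],
])

```text
time: 23.7
ee_pos: [0.548, -0.1903, 0.106]
tcp_rot: [-180.0, 0.0, 16.0]
wrist_force: [0.9, -1.3, 1.2]
opening: 0.0154
grasp_force: 11.7
```

```bash
python3 t.py
```

```text
23.7 [ 0.548  -0.1903  0.106 ] [-1.7999e+02  1.0000e-02  1.5960e+01] [-0.2   -0.022  0.291] [ 0.89 -1.29  1.25] 0.015421041098568497 0.403
(np.int32(311), array([260.3, 203.1])) ((260.5693054199219, 202.6930694580078), (38.507938385009766, 11.542431831359863), 84.2894058227539)
(np.int32(1790), array([280.3, 303.9])) ((281.0846862792969, 300.6769104003906), (88.43675994873047, 29.520265579223633), 82.87498474121094)
```

```bash
cat > t2.py <<'E'
from h import *
T=[];J=[];F=[];A=[]
for i in range(4):
    o=get_obs(); T.append(o['torque'][2]); J.append(o['joint_efforts'][5]); F.append(o['wrist_force'][2])
    im=np.array(camera('wrist')); m,l,b=blobs(im,(0,150,50),(6,255,255),1000)
    k=[k for k in b if abs(k[2][0]-278)<40][0]; ys,xs=np.nonzero(l==k[0]); A.append(cv2.fitLine(np.stack([xs,ys],1).astype(np.float32),1,0,.01,.01).ravel()[:2])
A=np.array(A); a=np.degrees(np.arctan2(A[:,0]*np.sign(A[:,1]),abs(A[:,1])))
print(o['time'],'tz',np.round(T,3),np.mean(T).round(3),'j6',np.mean(J).round(3),'fz',np.mean(F).round(2),'pad',o['grasp_force'],'yaw',o['tcp_rot'][2].round(2),'lid',(o['tcp_rot'][2]+a.mean()).round(2))
E
python3 t2.py
```

```text
23.9 tz [0.307 0.285 0.31  0.316] 0.304 j6 0.327 fz 1.58 pad 11.531927122268826 yaw 15.98 lid 29.83
```

Call:
servo_tool([
  [0,0,0,-0.015],
  [0,0,0,-0.025],
  [0,0,0,-0.025],
])

```text
time: 24.2
ee_pos: [0.548, -0.1904, 0.106]
tcp_rot: [-180.0, 0.0, 14.5]
wrist_force: [0.6, -2.5, 0.3]
opening: 0.0152
grasp_force: 16.9
```

```bash
python3 t2.py
```

```text
24.35 tz [0.507 0.497 0.474 0.48 ] 0.489 j6 0.573 fz 0.32 pad 16.24315876979381 yaw 14.55 lid 28.51
```

Torque is 0.49 N m, so it is hand-tight. Now I'll back off, open and withdraw.

Call:
servo_tool([
  [0,0,0,0.03],
  [0,0,0,0.06],
  [0,0,0,0.06],
  [0,0,0,0.06],
])

```text
time: 24.73
ee_pos: [0.5479, -0.1903, 0.1059]
tcp_rot: [-180.0, 0.0, 17.9]
wrist_force: [0.3, 0.2, -1.1]
opening: 0.015
grasp_force: 0.1
```

Call:
servo_tool([
  [0,0,0,0],
  [0,0,0,0],
  [0,0,0,0],
  [0,0,0,0],
  [0,0,0,0],
  [0,0,2,0],
  [0,0,4,0],
  [0,0,7,0],
  [-2,-1,10,0],
  [-5,-3,12,0],
  [-5,-3,12,0],
  [-5,-3,12,0],
  [-5,-3,12,0],
  [-5,-3,12,0],
], claw=0.5)

```text
time: 25.9
ee_pos: [0.4982, -0.2199, 0.2249]
tcp_rot: [-179.9, 0.1, 18.0]
wrist_force: [0.1, 0.2, 0.5]
opening: 0.0428
grasp_force: 0.0
```

Run:
```python
from h import *
im,o=grab('wrist','w9'); d,_=grab('side','d9'); print(o['time'],o['ee_pos'],o['wrist_force'],o['tcp_rot'])
p=proj((.5475,-.1905,.09),o).astype(int)
a=cv2.resize(im[max(p[1]-85,0):p[1]+85,p[0]-85:p[0]+85],(400,400)); b=cv2.resize(d[130:360,190:350],(280,400))
cv2.imwrite('pics/c9.png',np.hstack([a,b])[:,:,::-1])
A=[tri((ray('wrist',(0,0),o)),(ray('wrist',(1,1),o)))] and None
```

```text
25.9 [ 0.49817439 -0.21993103  0.224881  ] [0.08090539 0.16550641 0.50109377] [-1.79933275e+02  6.24860555e-02  1.79978385e+01]
```

View pics/c9.png

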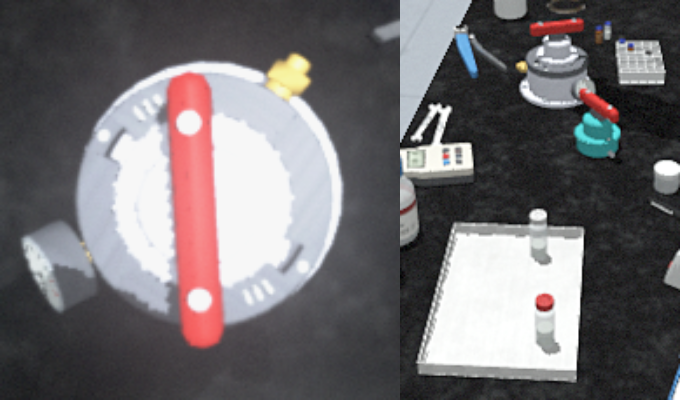

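The last picture shows the lid seated level in the collar, with its bar turned well clockwise of the slots. The red and grey vials are standing, and the gripper is clear. I'm handing the job in.

```bash
python3 -c "
from workcell import *
print(job_done())"
```

```text
the job is handed in; nothing more can be done
None
```

I handed the job in at about 26 s, and no pass/fail result came back: the blue vial is in the well, the lid is turned clockwise to about 0.49 N m, and the red and grey vials are standing.

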